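Find the hand switch that still latches and dock it

ROBOT

A 6-joint arm with a two-finger parallel gripper is mounted at the origin on a cart in front of the work surface, level with it; the furniture and walls round the work are solid. World frame = base frame: x ahead of the robot, y to its left, z up, the work surface at z = 0. Lengths are in m, angles in rad, forces in N, time in s.
With the tool pointing down it reaches from about 0.25 to 0.725 m from the base axis. Payload 4 kg.
Tool frame: the origin (TCP) lies midway between the tips of the shut fingers; the grasp point (between the pads) lies 19 mm behind it; z points along the fingers, x is the direction in which the jaws open and shut, and the axes are right-handed (so a half turn about z gives the same grasp; the last joint's range is limited). The gripper opens to 85 mm and grips with 20 to 120 N. Pads are 22 mm wide; open, the fingers measure 114 mm over their backs; the gripper's body (76 mm by 85 mm) begins 54 mm behind the grasp point. The pads swing forward as they close: fully open they stand 13 mm farther back than shut.
Start: joints at [-1.2, 0.241, 0.005, 1.335, 0, 1.571], TCP at [0.181, -0.466, 0.231] pointing down, gripper open.
Joint ranges: [-2.72, 2.72], [-1.05, 1.87], [-1.09, 1.28], [-1.99, 2.15], [-1.42, 1.44], [-3.14, 3.14]. Speed limits (rad/s): [2.79, 2.79, 3.14, 3.14, 3.14, 3.14].

INTERFACE

Orientations are given as a unit quaternion [x, y, z, w].
In Python, from workcell import bot, vision, ticket gives the robot as it stands.
- The arm moves only by the tool play_rows, never from a script. Its argument "deltas" is one flat list of numbers, 5 for each row, row after row: the opening, from 0 (shut) to 1 (fully open), then the shift along the tool's x, y, z in units of 60 mm (1.0 is 60 mm), then the turn about the tool's z in degrees. A call has 1 to 12 rows; each row shifts and turns the pose as measured when the row begins, along the tool's axes as they then stand; what a row does not reach is not made up. A row lasts 1/8 s, in which the tool goes at most 62.5 mm and 10.7 degrees, less where a joint would pass 70% of its speed; a pose out of reach is approached as far as the arm can. A call is refused whole if a number of a shift passes 1 or a number of a turn 10.7, either way. A call with a gripper value outside its range is refused whole. The fingers move at their own pace and stop on an object; the grip force is fixed at half the most. Time passes only in rows, so rows that do not move let the fingers close. It gives the time, the measured TCP pose, the force and the opening at its end, in the units of the state.
- bot.get_obs(): the state, without advancing time (a new reading comes with each control period).
- vision.camera(name): name is "side" or "top" or "wrist"; returns a dict with "color" (384x512x3 uint8, blue, green, red), "intrinsics" (3x3 intrinsics, pixels), "rvec" (rotation vector, rad) and "tvec" (3), from world to camera coordinates, as OpenCV has them. Camera axes: x right, y down, z forward; pixel columns grow to the right and rows downward; lengths in m; the calibration is good to about 2 mm. A picture is of the moment at which its call begins. There is no depth.
- ticket.job_done(): hands the job in, once; it reports no verdict.
The state is a dict: "clock": time; "joint_pos": joint angles; "joint_vel": joint speeds; "tau": joint torques, N m; "eef_pos": TCP position; "tool_rot": TCP orientation; "ft_force": force on the tool from outside, world axes, zero at the start; "ft_torque": the same for the moment, N m; "grip_width": finger opening in m.
Only numpy, scipy, OpenCV 4.12 (cv2) and the standard library are available. Lean on these libraries where they do the work, as an engineer would, in place of code of your own. Each camera call takes 0.05 s, during which the arm holds its last target. There are 200 camera calls.

TASK

Only one of these three wireless hand switches still works. Press their keys gently until you find the one that resists, snaps and stays in (it is then switched on); the dead ones stay soft and come back out. Then seat the working switch, still switched on, in the charging dock, key up and nose through the gap, fully down, and lay the two dead ones in the red repair bin; leave the flask, bowl and sand timer where they are.

Things in the scene. Friction and masses are not known exactly. Their poses are not given: they have to be found in the camera images.
- switch_a_center (a point): Centre of the housing of hand switch A (loose, 0.25 kg, key up): white over grey, 120 (x) x 54 (y) x 36 mm high, this point 18 mm above its underside. z up, +x to the black nose, 24 mm wide, 16 mm out of the +x end, 8 to 26 mm above the underside. Key axis 25 mm from here along +x, key top 32 mm above here. All three look alike.
- key_a (a joint): Travel of the round blue key (34 mm across, yellow skirt) on top of switch A, m: 0 out, 0.0095 pushed to its stop. A sound key resists up to about 9 N at 2 mm, gives way with a snap and from about 4.5 mm runs in by itself, to stay latched about 8.5 mm in, the skirt hidden. A dead key stays soft, below 6 N down to its stop, and comes back out when let go.
- switch_b_center (a point): Centre of the housing of hand switch B (loose, 0.25 kg, key up): white over grey, 120 (x) x 54 (y) x 36 mm high, this point 18 mm above its underside. z up, +x to the black nose, 24 mm wide, 16 mm out of the +x end, 8 to 26 mm above the underside. Key axis 25 mm from here along +x, key top 32 mm above here. All three look alike.
- key_b (a joint): Travel of the round blue key (34 mm across, yellow skirt) on top of switch B, m: 0 out, 0.0095 pushed to its stop. A sound key resists up to about 9 N at 2 mm, gives way with a snap and from about 4.5 mm runs in by itself, to stay latched about 8.5 mm in, the skirt hidden. A dead key stays soft, below 6 N down to its stop, and comes back out when let go.
- switch_c_center (a point): Centre of the housing of hand switch C (loose, 0.25 kg, key up): white over grey, 120 (x) x 54 (y) x 36 mm high, this point 18 mm above its underside. z up, +x to the black nose, 24 mm wide, 16 mm out of the +x end, 8 to 26 mm above the underside. Key axis 25 mm from here along +x, key top 32 mm above here. All three look alike.
- key_c (a joint): Travel of the round blue key (34 mm across, yellow skirt) on top of switch C, m: 0 out, 0.0095 pushed to its stop. A sound key resists up to about 9 N at 2 mm, gives way with a snap and from about 4.5 mm runs in by itself, to stay latched about 8.5 mm in, the skirt hidden. A dead key stays soft, below 6 N down to its stop, and comes back out when let go.
- dock: Charging dock, fixed: grey plate 176 (x) x 104 x 10 mm, origin under its middle, z up. Black corner guides, 27 mm high with flared lips, bound a 126 x 60 mm tray with its floor 10 mm up; long sides open for fingers over the middle 74 mm. Wall at -x; at +x a 34 mm gap for the nose. Seated, a switch points its +x along the dock's +x, its centre 28 mm above the origin.
- repair_bin: Open red plastic bin, fixed, 240 (x) x 170 (y) x 38 mm high, walls 3 mm, floor 3 mm. Origin under its middle, z up. Two switches fit side by side, lengthwise along the bin's y. Dock and bin may swap sides.
- flask: Small round glass flask with a blue stopper, 55 mm across, 71 mm high, loose; origin under its middle. Bystander.
- bowl: Small grey bowl, 49 mm across, 21 mm high, loose; origin under its middle. Bystander.
- sand_timer: Green sand timer, 50 mm across, 140 mm high, standing, loose; origin under its middle. Bystander.
- jug_left: Big grey plastic jug, fixed, 180 mm high and 200 mm across its handle, behind the switches at the left; its pose is given at the middle of its underside. Do not run the arm into it.
Not all that is in view belongs to the job. Leave any purple look-alike of the part that bears switch_a_center alone. Of the things that look like the dock, take the one that is farthest to the robot's left at the start.

How it is judged:
By the outcome, as a careful person would: the job done as asked, in the order asked, and still so for the second after the job is handed in, with the robot touching nothing.
It also fails if it takes over 72 s, if anything falls off the work surface, if the arm or the gripper's body presses on something with over 40 N, if the wrist force passes 120 N, or if a joint passes its speed limit or range.

## Working session

There is one attempt and no reset: what is moved stays moved. The work goes in short steps, Python scripts to look and compute and a tool call to move; the robot and the scene stay as the last step left them, time stands still between calls to the robot, and variables do not carry over. Pictures are saved under pics/ and viewed, about 8 in all and at most 12, crops included, and the job is handed in when it is done.

Besides the shell and the picture viewer there is one more tool, called in YAML: its name, and indented under it one key for each argument. play_rows: Moves the arm, as the interface text tells. Its arguments: {"type":"object","properties":{"deltas":{"type":"array"}},"required":["deltas"]}

```bash
mkdir -p pics; ls; python3 - <<'E'
from workcell import bot, vision, ticket
import cv2,pickle,numpy as np
o=bot.get_obs();print(o)
d={}
for n in("top","side"):
    c=vision.camera(n);d[n]=c;cv2.imwrite(f"pics/{n}0.png",c["color"]);print(n,c["intrinsics"],c["rvec"],c["tvec"])
pickle.dump(d,open("c0.pkl","wb"))
im=np.hstack([cv2.resize(d[n]["color"],None,fx=.78,fy=.78) for n in("top","side")])
cv2.imwrite("pics/topbig.png",cv2.resize(d["top"]["color"],(800,600),interpolation=cv2.INTER_CUBIC))
E
```

```text
pics
{'clock': 0.0, 'joint_pos': array([-1.20001548e+00,  2.41414551e-01,  3.72277784e-03,  1.33519650e+00,
       -3.70363939e-05,  1.57082995e+00]), 'joint_vel': array([-4.24295650e-05,  2.43139209e-03, -7.45587128e-04, -5.07755172e-04,
       -3.77826508e-04, -7.22336290e-04]), 'tau': array([-1.60402440e-03, -3.72317934e+01,  2.52408117e+01,  1.70697650e-02,
       -7.92537389e-05, -4.91951482e-06]), 'eef_pos': array([ 0.18093227, -0.4654376 ,  0.23041162]), 'tool_rot': array([ 8.25321309e-01, -5.64662415e-01, -8.73740391e-04, -5.75309307e-04]), 'ft_force': array([-0.00198069, -0.08904891, -0.26008851]), 'ft_torque': array([-0.05270077, -0.00031155, -0.02298453]), 'grip_width': 0.08531247711307358}
top [[483.97706185   0.         253.55597184]
 [  0.         483.97706185 196.708338  ]
 [  0.           0.           1.        ]] [ 2.17372371 -2.18293002  0.09235024] [-0.20122925  0.58342453  1.70226204]
side [[373.30909016   0.         250.89526748]
 [  0.         373.30909016 193.48834286]
 [  0.           0.           1.        ]] [ 2.11068269 -0.29162041  0.13482763] [-0.61464571  0.03907921  1.44627967]
```

View pics/topbig.png

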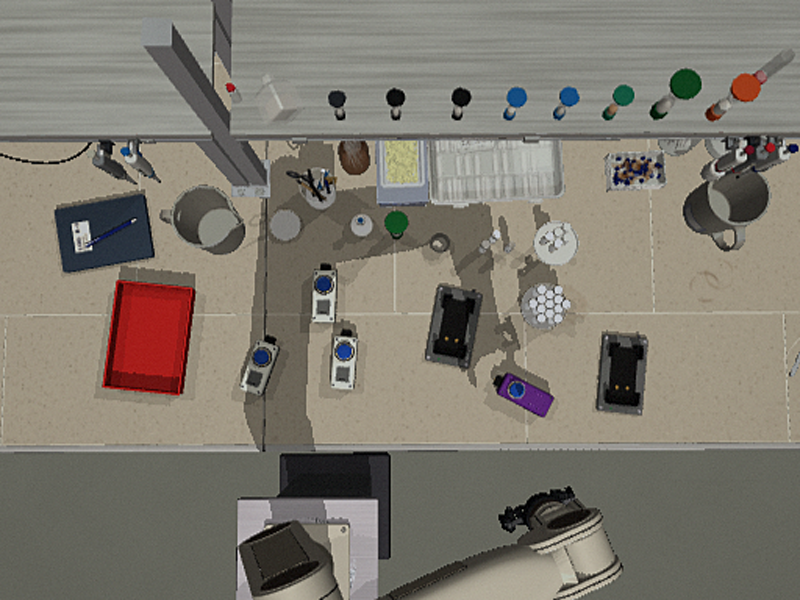

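View pics/side0.png

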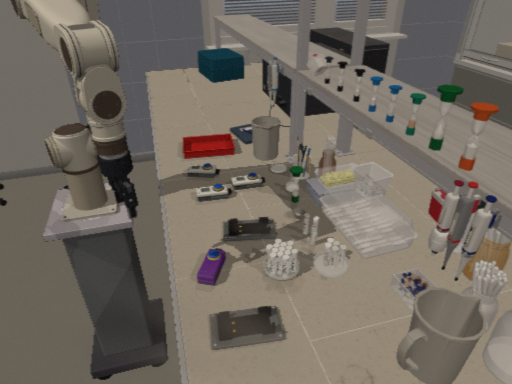

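The top view shows white switches at (324,293), (345,360) and (260,365), and a purple look-alike at (525,393) that I'll leave alone. There are two dock-like things at (453,324) and (622,372). The robot's left is image left, so (453,324) is the dock. The bin is at (149,337). I'll confirm this in an enlarged crop.

```bash
cat > h.py <<'E'
import cv2,numpy as np
def ray(c,u,v,z):
    R,_=cv2.Rodrigues(np.array(c["rvec"],float)); t=np.array(c["tvec"],float).ravel()
    d=R.T@np.linalg.inv(c["intrinsics"])@[u,v,1]; o=-R.T@t
    return o+d*(z-o[2])/d[2]
def proj(c,P):
    return cv2.projectPoints(np.array(P,float).reshape(-1,3),np.array(c["rvec"],float),np.array(c["tvec"],float),np.array(c["intrinsics"]),None)[0].reshape(-1,2)
E
python3 - <<'E'
import pickle,cv2
from h import *
c=pickle.load(open("c0.pkl","rb"))["top"]
im=c["color"][160:270,148:312]
cv2.imwrite("pics/crop1.png",cv2.resize(im,None,fx=4.8,fy=4.8,interpolation=cv2.INTER_CUBIC))
for n,u,v,z in [("k1",324,283,.05),("k2",345,351,.05),("k3",261,356,.05),("dock",453,324,.01),("dock2",622,372,.01),("bin",149,337,.03),("flask",361,225,.05),("bowl",440,242,.02),("timer",396,223,.13),("jug",208,217,.15)]:
    print(n,ray(c,u*.64,v*.64,z).round(3))
E
```

```text
k1 [ 0.636 -0.041  0.05 ]
k2 [ 0.483 -0.089  0.05 ]
k3 [0.472 0.099 0.05 ]
dock [ 0.545 -0.334  0.01 ]
dock2 [ 0.433 -0.719  0.01 ]
bin [0.517 0.357 0.03 ]
flask [ 0.768 -0.125  0.05 ]
bowl [ 0.734 -0.305  0.02 ]
timer [ 0.757 -0.204  0.13 ]
jug [0.768 0.198 0.15 ]
```

View pics/crop1.png

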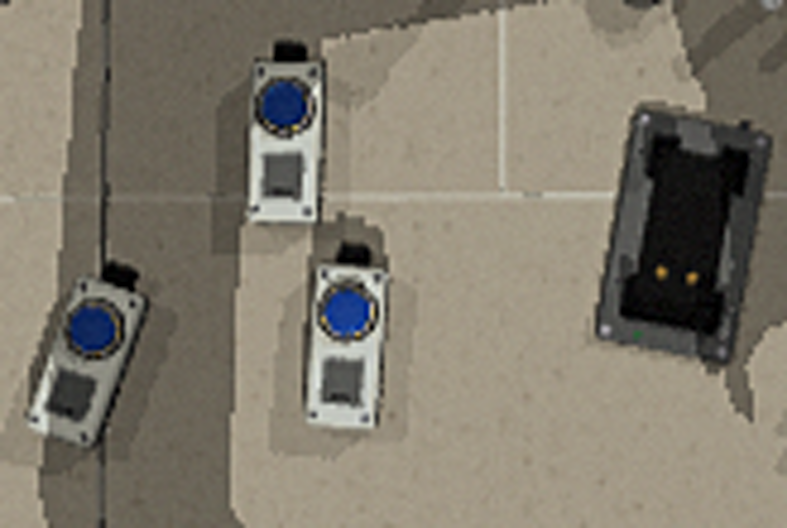

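The crop shows three white/grey switches with blue keys, with their noses away from the robot, and the chosen dock. The dock's open end with the nose gap is at the top, and its wall and contacts are at the bottom. Next I'll fit the poses.

```bash
cat >> h.py <<'E'
from scipy.optimize import least_squares
from scipy.spatial.transform import Rotation as Ro
def fit(c,model,px,g,fixyaw=None):
    M=np.array(model,float);px=np.array(px,float)
    def W(p):
        cs,sn=np.cos(p[2]),np.sin(p[2]);P=M.copy();P[:,0]=p[0]+cs*M[:,0]-sn*M[:,1];P[:,1]=p[1]+sn*M[:,0]+cs*M[:,1];return P
    r=least_squares(lambda p:(proj(c,W(p))-px).ravel(),g)
    return r.x,np.abs(r.fun).max()
def go(x,y,z,yaw=None):
    """move from present pose: prints totals in tool units (60mm) and turn. yaw = world dir of jaw axis (mod pi)"""
    from workcell import bot
    o=bot.get_obs();R=Ro.from_quat(o["tool_rot"]);d=R.inv().apply(np.array([x,y,z])-o["eef_pos"])/.06
    X=R.apply([1,0,0]);a=np.arctan2(X[1],X[0]);t=0
    if yaw is not None:t=-np.degrees((yaw-a+np.pi/2)%np.pi-np.pi/2)
    print("t%.2f eef"%o["clock"],o["eef_pos"].round(4),"jaw %.1f"%np.degrees(a),"j6 %.2f"%o["joint_pos"][5],"F",o["ft_force"].round(1),"grip %.4f"%o["grip_width"],"tilt",R.apply([0,0,1]).round(3))
    print(" shift/60mm now-axes",d.round(3),"turn %.1f"%t)
    R2=R*Ro.from_euler("z",t,degrees=True);print(" after-turn axes",(R2.inv().apply(np.array([x,y,z])-o["eef_pos"])/.06).round(3))
E
python3 - <<'E'
import pickle
from h import *
c=pickle.load(open("c0.pkl","rb"))["top"]
f=lambda L:[(148+(u+.5)/4.8-.5,160+(v+.5)/4.8-.5) for u,v in L]
T=[(60,27,.036),(60,-27,.036),(-60,-27,.036),(-60,27,.036),(25,0,.05)]
T=[(a/1000,b/1000,z) for a,b,z in T]
S={"S1":[(253,59),(326,61),(320,222),(248,219),(285,105)],"S2":[(316,264),(389,266),(378,428),(306,425),(347,311)],"S3":[(77,277),(148,292),(90,444),(27,428),(94,328)]}
for n,p in S.items():
    x,e=fit(c,T,f(p),[.5,0,0]);k=x[:2]+.025*np.array([np.cos(x[2]),np.sin(x[2])]);print(n,x.round(3),np.degrees(x[2]).round(1),e.round(1),"key",k.round(3))
D=[(.088,.052,.01),(.088,-.052,.01),(-.088,-.052,.01),(-.088,.052,.01)]
x,e=fit(c,D,f([(639,104),(772,129),(732,367),(596,339)]),[.5,-.3,0]);print("dock",x,np.degrees(x[2]),e)
B=[(-.12,.085,.038),(-.12,-.085,.038),(.12,-.085,.038),(.12,.085,.038)]
x,e=fit(c,B,[(u*.64,v*.64) for u,v in [(102,389),(181,394),(195,288),(118,281)]],[.5,.3,0]);print("bin",x,np.degrees(x[2]),e)
go(.505,-.090,.12,np.pi/2)
E
```

```text
S1 [ 0.61  -0.04  -0.031] -1.8 0.2 key [ 0.635 -0.04 ]
S2 [ 0.459 -0.085 -0.058] -3.3 0.4 key [ 0.484 -0.086]
S3 [ 0.449  0.107 -0.318] -18.2 1.2 key [0.473 0.099]
dock [ 0.54107147 -0.3353773  -0.18763649] -10.750778763017541 0.8323066646225357
bin [ 0.5150284   0.35474959 -0.10397729] -5.957460119677437 1.7132624617135548
t0.10 eef [ 0.181  -0.4655  0.2305] jaw -68.8 j6 1.57 F [ 1.3 -0.4 -0.3] grip 0.0853 tilt [-0.001  0.002 -1.   ]
 shift/60mm now-axes [-3.873 -7.301  1.849] turn 21.2
 after-turn axes [-6.255 -5.402  1.849]
```

play_rows:
  deltas: [0,-0.45,-0.78,0.05,0,0,-0.45,-0.78,0.05,0,0,-0.45,-0.78,0.05,0,0,-0.45,-0.78,0.05,0,0,-0.45,-0.78,0.05,0,0,-0.45,-0.78,0.05,0,0,-0.45,-0.78,0.05,0,0,-0.45,-0.78,0.05,0,0,-0.45,-0.78,0.05,0,0,0,0,0,8.2,0,0,0,0,8.2,0,0,0,0,8.2]

```text
clock: 1.6
eef_pos: [0.4937, -0.0735, 0.1973]
tool_rot: [-0.681, 0.732, 0.004, -0.001]
ft_force: [0.1, -0.6, 0.6]
grip_width: -0.0001
```

```bash
python3 - <<'E'
from h import *
from workcell import vision
import pickle
c=vision.camera("wrist");pickle.dump(c,open("w1.pkl","wb"));cv2.imwrite("pics/w1.png",c["color"])
go(.484,-.086,.06,np.radians(86.7))
print(proj(c,[(.484,-.086,.05),(.635,-.04,.05),(.473,.099,.05)]))
E
```

```text
t1.65 eef [ 0.4936 -0.0735  0.1972] jaw -94.4 j6 3.07 F [ 0.1 -0.1 -0.3] grip -0.0000 tilt [-0.008  0.004 -1.   ]
 shift/60mm now-axes [0.228 0.125 2.287] turn -1.1
 after-turn axes [0.226 0.129 2.287]
[[277.18919552 187.45016965]
 [208.43667297   9.76505777]
 [ 82.91599052 212.1070503 ]]
```

View pics/w1.png

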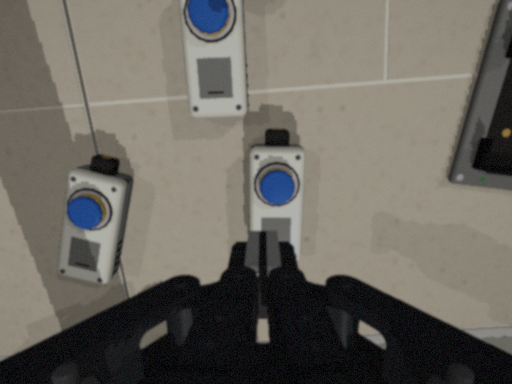

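The wrist view has the keys at (277,186) for S2, (210,12) for S1 and (88,211) for S3, within a few pixels of my prediction. I'll press S2's key.

play_rows:
  deltas: [0,0.11,0.06,0.76,0,0,0.11,0.06,0.76,0,0,0.0,0.0,0.75,0,0,0,0,0,0]

```text
clock: 2.15
eef_pos: [0.4846, -0.086, 0.058]
tool_rot: [-0.682, 0.731, 0.004, -0.001]
ft_force: [-0.6, -0.2, 0.1]
grip_width: -0.0001
```

```bash
python3 - <<'E'
from h import *
go(.484,-.086,.048,np.radians(86.7))
E
```

```text
t2.15 eef [ 0.4846 -0.086   0.058 ] jaw -93.9 j6 3.03 F [-0.6 -0.2  0.1] grip -0.0001 tilt [-0.006  0.004 -1.   ]
 shift/60mm now-axes [0.001 0.009 0.166] turn -0.6
 after-turn axes [0.001 0.009 0.166]
```

play_rows:
  deltas: [0,0,0,0.1,0,0,0,0,0.04,0]

```text
clock: 2.4
eef_pos: [0.4869, -0.0864, 0.052]
tool_rot: [-0.683, 0.73, 0.002, 0.0]
ft_force: [0.4, 0.6, -0.6]
grip_width: 0.0004
```

play_rows:
  deltas: [0,0,0,0.035,0]

```text
clock: 2.52
eef_pos: [0.4882, -0.0866, 0.0512]
tool_rot: [-0.683, 0.73, 0.001, 0.001]
ft_force: [0.5, 1.4, -0.6]
grip_width: 0.0004
```

play_rows:
  deltas: [0,0,0,0.035,0]

```text
clock: 2.65
eef_pos: [0.489, -0.0867, 0.05]
tool_rot: [-0.683, 0.73, -0.0, 0.002]
ft_force: [-1.5, -0.1, 1.5]
grip_width: -0.0002
```

play_rows:
  deltas: [0,0,0,0.035,0]

```text
clock: 2.78
eef_pos: [0.489, -0.0867, 0.0484]
tool_rot: [-0.683, 0.73, -0.0, 0.002]
ft_force: [-1.6, 1.4, 3.0]
grip_width: 0.0003
```

play_rows:
  deltas: [0,0,0,0.035,0]

```text
clock: 2.9
eef_pos: [0.489, -0.0867, 0.0465]
tool_rot: [-0.683, 0.73, -0.0, 0.002]
ft_force: [-1.5, -0.5, 3.6]
grip_width: 0.0
```

play_rows:
  deltas: [0,0,0,0.035,0]

```text
clock: 3.02
eef_pos: [0.4891, -0.0867, 0.0446]
tool_rot: [-0.683, 0.73, -0.0, 0.002]
ft_force: [-2.3, 0.2, 4.3]
grip_width: 0.0002
```

play_rows:
  deltas: [0,0,0,0.035,0]

```text
clock: 3.15
eef_pos: [0.489, -0.0867, 0.0425]
tool_rot: [-0.683, 0.73, -0.0, 0.002]
ft_force: [-1.9, 0.7, 4.9]
grip_width: 0.0
```

play_rows:
  deltas: [0,0,0,0.035,0]

```text
clock: 3.28
eef_pos: [0.4891, -0.0867, 0.0405]
tool_rot: [-0.683, 0.73, -0.001, 0.002]
ft_force: [-2.1, 1.0, 9.6]
grip_width: 0.0001
```

Force rose smoothly to about 5 N and then hit the stop, with no snap, so S2 is dead. On to S1.

play_rows:
  deltas: [0,0,0,-0.5,0,0,0,0,-0.1,0,0,-0.31,-0.79,0,0,0,-0.31,-0.79,0,0,0,-0.31,-0.79,0.0,0,0,0,0,0,0]

```text
clock: 4.03
eef_pos: [0.6363, -0.0408, 0.071]
tool_rot: [-0.683, 0.73, 0.002, 0.001]
ft_force: [-1.2, -0.7, -0.4]
grip_width: 0.0002
```

```bash
python3 - <<'E'
from h import *
go(.635,-.04,.052,np.radians(86.7))
E
```

```text
t4.03 eef [ 0.6363 -0.0408  0.071 ] jaw -93.8 j6 3.14 F [-1.2 -0.7 -0.4] grip 0.0002 tilt [-0.001  0.004 -1.   ]
 shift/60mm now-axes [-0.01   0.021  0.317] turn -0.5
 after-turn axes [-0.01   0.021  0.317]
```

play_rows:
  deltas: [0,0,0.02,0,-10,0,0,0,0.15,-10,0,0,0,0.1,-5,0,0,0,0.06,0,0,0,0,0.03,0]

```text
clock: 4.65
eef_pos: [0.6311, -0.041, 0.0454]
tool_rot: [0.828, -0.56, -0.004, 0.0]
ft_force: [1.7, 2.0, 3.1]
grip_width: -0.0001
```

play_rows:
  deltas: [0,0,0,0.035,0]

```text
clock: 4.78
eef_pos: [0.6311, -0.041, 0.0437]
tool_rot: [0.828, -0.561, -0.004, -0.0]
ft_force: [-0.1, 0.7, 3.4]
grip_width: -0.0001
```

play_rows:
  deltas: [0,0,0,0.035,0]

```text
clock: 4.9
eef_pos: [0.6311, -0.0409, 0.042]
tool_rot: [0.828, -0.561, -0.004, -0.0]
ft_force: [-1.4, 0.5, 3.5]
grip_width: 0.0001
```

play_rows:
  deltas: [0,0,0,0.035,0]

```text
clock: 5.03
eef_pos: [0.6312, -0.041, 0.0404]
tool_rot: [0.828, -0.561, -0.004, -0.0]
ft_force: [-2.5, 0.2, 12.4]
grip_width: 0.0003
```

play_rows:
  deltas: [0,0,0,-0.8,0,0,0,0,-0.8,0,0,-0.78,0.39,0,0,0,-0.78,0.39,0,0,0,-0.78,0.39,0.0,0,0,-0.78,0.39,0,0,0,0,0,0,0]

```text
clock: 5.9
eef_pos: [0.4692, 0.0994, 0.1365]
tool_rot: [0.827, -0.563, -0.006, 0.003]
ft_force: [1.2, -0.9, 0.7]
grip_width: -0.0002
```

```bash
python3 - <<'E'
from h import *
from workcell import vision
import pickle
c=pickle.load(open("w1.pkl","rb"))
for u,v in[(277,186),(210,12),(88,211)]:print(ray(c,u,v,.05))
c=vision.camera("wrist");pickle.dump(c,open("w2.pkl","wb"));
s=vision.camera("side");t=vision.camera("top");pickle.dump(t,open("t2.pkl","wb"))
a=cv2.resize(s["color"][120:240,150:310],(533,400),interpolation=cv2.INTER_CUBIC)
cv2.imwrite("pics/s2.png",np.hstack([a[:, :],cv2.resize(c["color"],(533,400))])[:,:1066])
cv2.imwrite("pics/s2.png",cv2.resize(cv2.imread("pics/s2.png"),(800,300)))
go(.473,.099,.052)
E
```

```text
[ 0.48539809 -0.08590909  0.05      ]
[ 0.6333129  -0.04105991  0.05      ]
[0.47375146 0.09394007 0.05      ]
t6.05 eef [0.4733 0.0978 0.137 ] jaw -68.7 j6 2.97 F [ 0.9 -0.5  0.1] grip -0.0004 tilt [-0.009  0.002 -1.   ]
 shift/60mm now-axes [-0.013 -0.014  1.417] turn 0.0
 after-turn axes [-0.013 -0.014  1.417]
```

View pics/s2.png

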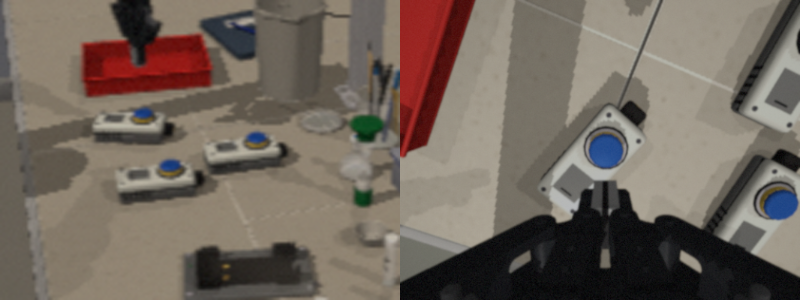

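The side view on the left shows S1 at (240,148) and S2 at (158,178), both with the yellow skirt showing, so both came back out and are dead. The wrist view on the right shows S3's key at (605,152), still out. I'll press S3.

```bash
python3 - <<'E'
from h import *
import pickle
c=pickle.load(open("w2.pkl","rb"))
print(ray(c,262,194.6,.05))
# corners top of S3 in panel: 
pn=[(645,130),(612,103),(540,182)]
px=[((u-400)*1.28,v*1.28) for u,v in pn]
M=[(.06,-.027,.036),(.06,.027,.036),(-.06,.027,.036),(.025,0,.05)]
x,e=fit(c,M,px+[(262,194.6)],[.45,.1,-.3]);print(x,np.degrees(x[2]),e)
k=x[:2]+.025*np.array([np.cos(x[2]),np.sin(x[2])]);print(k)
go(k[0],k[1],.053)
E
```

```text
[0.47099456 0.10039068 0.05      ]
[ 0.45192968  0.10803412 -0.32534716] -18.64101914914931 7.725200766085152
[0.47561817 0.10004318]
t6.05 eef [0.4733 0.0978 0.137 ] jaw -68.7 j6 2.97 F [ 0.9 -0.5  0.1] grip -0.0004 tilt [-0.009  0.002 -1.   ]
 shift/60mm now-axes [-0.013 -0.061  1.4  ] turn 0.0
 after-turn axes [-0.013 -0.061  1.4  ]
```

play_rows:
  deltas: [0,0,0,0.7,0,0,0,0,0.6,0,0,0,0,0.0,0]

```text
clock: 6.42
eef_pos: [0.4777, 0.0955, 0.0577]
tool_rot: [0.824, -0.567, -0.002, 0.0]
ft_force: [0.1, 0.1, -0.3]
grip_width: 0.0001
```

play_rows:
  deltas: [0,0,0,0.04,0,0,0,0,0.03,0]

```text
clock: 6.68
eef_pos: [0.4804, 0.0948, 0.0552]
tool_rot: [0.823, -0.567, -0.001, -0.001]
ft_force: [0.3, 0.0, -0.8]
grip_width: 0.0002
```

play_rows:
  deltas: [0,0,0,0.035,0]

```text
clock: 6.8
eef_pos: [0.4815, 0.0948, 0.0541]
tool_rot: [0.823, -0.568, -0.0, -0.002]
ft_force: [-0.0, 0.0, 0.1]
grip_width: -0.0
```

play_rows:
  deltas: [0,0,0,0.035,0]

```text
clock: 6.92
eef_pos: [0.4821, 0.095, 0.0526]
tool_rot: [0.823, -0.568, 0.0, -0.002]
ft_force: [0.3, 0.8, 0.3]
grip_width: -0.0001
```

play_rows:
  deltas: [0,0,0,0.035,0]

```text
clock: 7.05
eef_pos: [0.4824, 0.0951, 0.0508]
tool_rot: [0.823, -0.568, 0.001, -0.003]
ft_force: [-0.3, 0.0, -0.2]
grip_width: -0.0002
```

play_rows:
  deltas: [0,-0.11,0.12,-0.01,0,0,0,0,0.02,0]

```text
clock: 7.3
eef_pos: [0.4723, 0.099, 0.0502]
tool_rot: [0.823, -0.567, 0.0, -0.002]
ft_force: [0.5, 0.2, -0.2]
grip_width: 0.0001
```

play_rows:
  deltas: [0,0,0,0.035,0]

```text
clock: 7.42
eef_pos: [0.4724, 0.0991, 0.0486]
tool_rot: [0.824, -0.567, 0.001, -0.003]
ft_force: [-1.4, -1.9, 7.2]
grip_width: 0.0001
```

play_rows:
  deltas: [0,0,0,0.035,0]

```text
clock: 7.55
eef_pos: [0.4725, 0.0991, 0.0473]
tool_rot: [0.824, -0.567, 0.001, -0.003]
ft_force: [-3.3, -2.2, 6.5]
grip_width: 0.0
```

play_rows:
  deltas: [0,0,0,0.035,0]

```text
clock: 7.68
eef_pos: [0.4724, 0.0991, 0.0457]
tool_rot: [0.824, -0.567, 0.001, -0.003]
ft_force: [-1.5, 0.2, 2.7]
grip_width: 0.0004
```

play_rows:
  deltas: [0,0,0,0.035,0]

```text
clock: 7.8
eef_pos: [0.4726, 0.0991, 0.0437]
tool_rot: [0.824, -0.567, 0.001, -0.003]
ft_force: [0.5, -0.6, -0.0]
grip_width: -0.0002
```

S3 resisted at over 7 N, snapped, and went to 0 N, so it is the working switch. I'll lift, turn and open, then look from close by.

play_rows:
  deltas: [0,0,0,-0.5,0,0,0,0,-0.6,0,0.8,0,0,-0.3,-10,0.9,0,0,0,-10.6,1,0,0,0,-10.6,1,0,0,0,-10.6,1,0,0,0,-10.6,1,0,0,0,-10.6,1,0,0,0,-10.6,1,0,0,0,-10.6,1,0,0,0,-10.6,1,0,0,0,-10.6]

```text
clock: 9.3
eef_pos: [0.4728, 0.0991, 0.1261]
tool_rot: [0.946, 0.325, 0.002, -0.001]
ft_force: [0.5, 0.9, 0.1]
grip_width: 0.0854
```

```bash
python3 - <<'E'
from h import *
go(.42,.115,.16,np.radians(71.5))
E
```

```text
t9.30 eef [0.4728 0.0991 0.1261] jaw 37.9 j6 1.11 F [0.5 0.9 0.1] grip 0.0854 tilt [ 0.004  0.003 -1.   ]
 shift/60mm now-axes [-0.529 -0.749 -0.568] turn -33.6
 after-turn axes [-0.026 -0.917 -0.568]
```

play_rows:
  deltas: [1,0,0,-0.4,-10.6,1,0,0,-0.3,-10.6,1,0,0,0,-10.6,1,0,0,0,-1.5,1,0,0,0,0]

```text
clock: 9.93
eef_pos: [0.4725, 0.0991, 0.1672]
tool_rot: [0.812, 0.584, 0.001, -0.0]
ft_force: [-0.9, 0.0, -0.2]
grip_width: 0.0853
```

```bash
python3 - <<'E'
from h import *
from workcell import vision
import pickle
c=vision.camera("wrist");pickle.dump(c,open("w3.pkl","wb"));cv2.imwrite("pics/w3.png",c["color"])
go(.449,.107,.004,np.radians(71.5))
E
```

```text
t9.97 eef [0.4724 0.099  0.1671] jaw 71.5 j6 0.53 F [-0.5 -0.4  0.5] grip 0.0851 tilt [ 0.001  0.002 -1.   ]
 shift/60mm now-axes [-0.005 -0.413  2.718] turn 0.0
 after-turn axes [-0.005 -0.413  2.718]
```

View pics/w3.png

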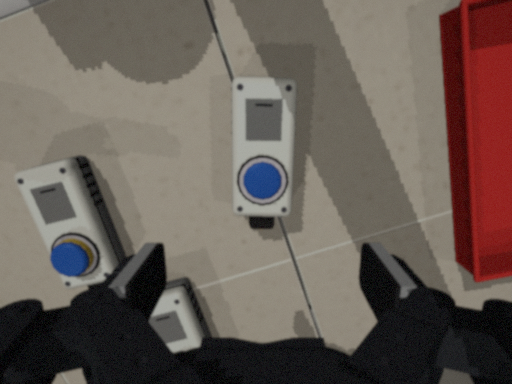

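S3 is now at (263,148) with its skirt hidden, so it is latched, and it lies nearly straight in the view. S2 at (68,225) still shows yellow. I'll fit S3 from its corners.

```bash
python3 - <<'E'
from h import *
import pickle
c=pickle.load(open("w3.pkl","rb"))
M=[(-.06,-.027,.036),(-.06,.027,.036),(.06,.027,.036),(.06,-.027,.036),(.025,0,.0415)]
# view is flipped: image left = world -y side? try both
for P in ([(233,79),(296,79),(292,216),(233,215)],[(296,79),(233,79),(233,215),(292,216)]):
    x,e=fit(c,M,P+[(263,180)],[.45,.1,-.3]);print(x,np.degrees(x[2]),e)
    if e<10: go(x[0],x[1],.004,x[2]+np.pi/2)
E
```

```text
[ 0.44854996  0.10879978 -0.3350359 ] -19.196143125602006 3.090036994876371
t9.97 eef [0.4724 0.099  0.1671] jaw 71.5 j6 0.53 F [-0.5 -0.4  0.5] grip 0.0851 tilt [ 0.001  0.002 -1.   ]
 shift/60mm now-axes [ 0.021 -0.43   2.718] turn 0.7
 after-turn axes [ 0.016 -0.43   2.718]
[ 0.44960551  0.10849197 -0.33835033] -19.38604585171866 65.57353319179333
```

play_rows:
  deltas: [1,0.01,-0.43,0.5,0.7,1,0,0,0.8,0,1,0,0,0.8,0,1,0,0,0.4,0,1,0,0,0.15,0]

```text
clock: 10.6
eef_pos: [0.4497, 0.109, 0.0045]
tool_rot: [0.818, 0.576, 0.003, 0.0]
ft_force: [-0.6, -0.3, 0.9]
grip_width: 0.0853
```

```bash
python3 - <<'E'
from h import *
go(.4485,.108,.004,np.radians(71))
E
```

```text
t10.60 eef [0.4497 0.109  0.0045] jaw 70.3 j6 0.58 F [-0.6 -0.3  0.9] grip 0.0853 tilt [ 0.006  0.004 -1.   ]
 shift/60mm now-axes [-0.022 -0.013  0.009] turn -0.7
 after-turn axes [-0.022 -0.014  0.009]
```

play_rows:
  deltas: [0,0,0,0,0,0,0,0,0,0,0,0,0,0,0,0,0,0,0,0,0,0,0,0,0,0,0,0,-0.5,0,0,0,0,-0.8,0,0,0,0,-0.8,0,0,0,0,0,0]

```text
clock: 11.72
eef_pos: [0.4489, 0.1084, 0.1354]
tool_rot: [0.818, 0.575, 0.003, 0.0]
ft_force: [-0.1, 0.1, -2.4]
grip_width: 0.0532
```

```bash
python3 - <<'E'
from h import *
go(.541,-.335,.14,np.radians(90-10.75))
E
```

```text
t11.72 eef [0.4489 0.1084 0.1354] jaw 70.2 j6 0.58 F [-0.1  0.1 -2.4] grip 0.0532 tilt [ 0.006  0.003 -1.   ]
 shift/60mm now-axes [-6.435  3.944 -0.092] turn -9.0
 after-turn axes [-6.974  2.886 -0.092]
```

play_rows:
  deltas: [0,-0.64,0.39,0,0,0,-0.64,0.39,0,0,0,-0.64,0.39,0,0,0,-0.64,0.39,0,0,0,-0.64,0.39,0,0,0,-0.64,0.39,0,0,0,-0.64,0.39,0,0,0,-0.64,0.39,0,0,0,-0.64,0.39,0,0,0,-0.64,0.39,0,0,0,0,0,0,-9,0,0,0,0,0]

```text
clock: 13.22
eef_pos: [0.5314, -0.3414, 0.1081]
tool_rot: [0.768, 0.64, -0.004, -0.014]
ft_force: [0.8, 0.6, -3.0]
grip_width: 0.0529
```

```bash
python3 - <<'E'
from h import *
from workcell import vision
import pickle
c=vision.camera("wrist");pickle.dump(c,open("w4.pkl","wb"));cv2.imwrite("pics/w4.png",cv2.resize(c["color"],(800,600)))
go(.541,-.335,.014,np.radians(79.25))
E
```

```text
t13.28 eef [ 0.5312 -0.3414  0.108 ] jaw 79.5 j6 -0.39 F [-0.5  0.1 -3.3] grip 0.0535 tilt [-0.024  0.017 -1.   ]
 shift/60mm now-axes [0.115 0.183 1.565] turn 0.3
 after-turn axes [0.116 0.183 1.565]
```

View pics/w4.png

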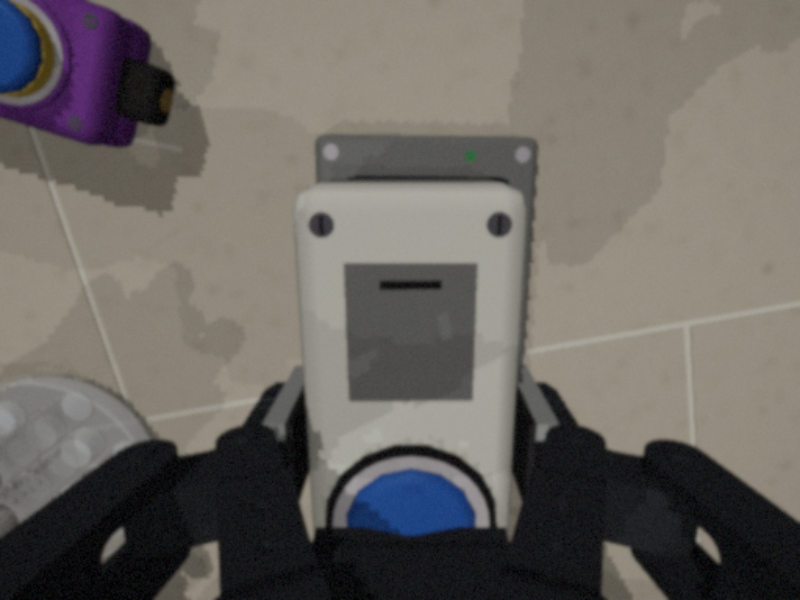

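The wrist view shows the switch held straight and latched. The dock's rear plate corners are at (317,135) and (538,137), and the switch's rear corners at (298,190) and (525,188). I'll compare the switch and dock positions.

```bash
python3 - <<'E'
from h import *
import pickle
c=pickle.load(open("w4.pkl","rb"))
k=1/1.5625
a,b=[ray(c,u*k,v*k,.01) for u,v in[(317,135),(538,137)]]
d=b-a;print("dock corners",a.round(4),b.round(4),"w",np.linalg.norm(d))
d/=np.linalg.norm(d); 
if d[1]<0:d=-d
fw=np.array([d[1],-d[0],0]);yaw=np.arctan2(fw[1],fw[0]);C=(a+b)/2+.088*fw;print("dock",C,np.degrees(yaw))
# tool: switch rear end
zt=.108-.0045+.036
p,q=[ray(c,u*k,v*k,zt) for u,v in[(298,192),(526,190)]]
e=q-p;print("sw w",np.linalg.norm(e));e/=np.linalg.norm(e)
if e[1]<0:e=-e
g=np.array([e[1],-e[0],0]);print("switch",(p+q)/2+.06*g,np.degrees(np.arctan2(g[1],g[0])))
E
```

```text
dock corners [ 0.4457 -0.3673  0.01  ] [ 0.4647 -0.2681  0.01  ] w 0.10101113738257138
dock [ 0.54162306 -0.33424805  0.01      ] -10.866338841256812
sw w 0.04986147189018326
switch [ 0.53244293 -0.34081723  0.1395    ] -9.953076405415239
```

play_rows:
  deltas: [0,0.11,0.18,0,0,0,0,0,0,0]

```text
clock: 13.52
eef_pos: [0.5436, -0.335, 0.1068]
tool_rot: [0.769, 0.639, -0.004, -0.015]
ft_force: [-0.5, -0.3, -2.4]
grip_width: 0.053
```

```bash
python3 - <<'E'
from h import *
go(.541,-.335,.014,np.radians(79.25))
E
```

```text
t13.53 eef [ 0.5436 -0.335   0.1068] jaw 79.4 j6 -0.37 F [-0.5 -0.3 -2.4] grip 0.0530 tilt [-0.026  0.018 -1.   ]
 shift/60mm now-axes [-0.027  0.002  1.547] turn 0.2
 after-turn axes [-0.027  0.002  1.547]
```

play_rows:
  deltas: [0,-0.02,0,0.4,0.2,0,-0.01,0,0.4,0,0,0,0,0.2,0,0,0,0,0,0]

```text
clock: 14.02
eef_pos: [0.544, -0.3337, 0.0472]
tool_rot: [0.77, 0.638, -0.004, -0.014]
ft_force: [-0.6, -0.6, -2.6]
grip_width: 0.0527
```

```bash
python3 - <<'E'
from h import *
go(.5414,-.3345,.014,np.radians(79.2))
E
```

```text
t14.03 eef [ 0.544  -0.3337  0.0472] jaw 79.4 j6 -0.37 F [-0.6 -0.6 -2.6] grip 0.0527 tilt [-0.023  0.016 -1.   ]
 shift/60mm now-axes [-0.027 -0.026  0.553] turn 0.2
 after-turn axes [-0.027 -0.026  0.553]
```

play_rows:
  deltas: [0,-0.025,-0.04,0,0.2,0,0,0,0.12,0]

```text
clock: 14.28
eef_pos: [0.5428, -0.3355, 0.0424]
tool_rot: [0.771, 0.637, -0.003, -0.011]
ft_force: [0.9, 0.1, -4.0]
grip_width: 0.0534
```

play_rows:
  deltas: [0,0,0,0.12,0,0,0,0,0.1,0]

```text
clock: 14.52
eef_pos: [0.5429, -0.3357, 0.0291]
tool_rot: [0.771, 0.637, -0.003, -0.011]
ft_force: [0.1, -0.5, -2.8]
grip_width: 0.0528
```

```bash
python3 - <<'E'
from h import *
go(.5414,-.3345,.014,np.radians(79.2))
E
```

```text
t14.53 eef [ 0.5429 -0.3357  0.0291] jaw 79.1 j6 -0.36 F [ 0.1 -0.5 -2.8] grip 0.0528 tilt [-0.018  0.012 -1.   ]
 shift/60mm now-axes [ 0.013 -0.023  0.253] turn -0.1
 after-turn axes [ 0.013 -0.023  0.253]
```

play_rows:
  deltas: [0,0.01,-0.02,0.1,0,0,0,0,0.08,0]

```text
clock: 14.78
eef_pos: [0.5412, -0.3346, 0.0172]
tool_rot: [0.771, 0.637, -0.003, -0.011]
ft_force: [-0.6, -0.2, -3.2]
grip_width: 0.053
```

play_rows:
  deltas: [0,0,0,0.05,0]

```text
clock: 14.9
eef_pos: [0.541, -0.3345, 0.0159]
tool_rot: [0.771, 0.637, -0.003, -0.011]
ft_force: [-7.4, 3.3, 13.6]
grip_width: 0.0527
```

play_rows:
  deltas: [0,0,0,0.04,0]

```text
clock: 15.02
eef_pos: [0.541, -0.3346, 0.0159]
tool_rot: [0.771, 0.637, -0.003, -0.01]
ft_force: [-6.3, 3.3, 12.1]
grip_width: 0.0534
```

play_rows:
  deltas: [1,0,0,0,0,1,0,0,0,0,1,0,0,0,0,1,0,0,0,0,1,0,0,-0.4,0,1,0,0,-0.8,0,1,0,0,-0.8,0,1,0,0,-0.4,0,1,0,0,0,0]

```text
clock: 16.15
eef_pos: [0.544, -0.3366, 0.163]
tool_rot: [0.771, 0.637, -0.003, -0.01]
ft_force: [-0.2, 0.2, -0.8]
grip_width: 0.0855
```

```bash
python3 - <<'E'
from h import *
from workcell import vision
import pickle
c=vision.camera("wrist");s=vision.camera("side")
pickle.dump((c,s),open("w5.pkl","wb"))
a=cv2.resize(s["color"][190:270,190:300],(400,291),interpolation=cv2.INTER_CUBIC)
b=cv2.resize(c["color"],(400,300))[:291]
cv2.imwrite("pics/w5.png",np.hstack([a,b]))
go(.459,-.085,.2,np.radians(86.5))
P=[];th=np.radians(-10.87);C=np.array([.5416,-.3345])
M=[(-.06,-.027,.046),(-.06,.027,.046),(.06,.027,.046),(.06,-.027,.046),(.025,0,.0515)]
for x,y,z in M:P.append((C[0]+np.cos(th)*x-np.sin(th)*y,C[1]+np.sin(th)*x+np.cos(th)*y,z))
print(proj(c,P)*400/512+[400,0]);print((proj(s,P)-[190,190])*3.636)
E
```

```text
t16.25 eef [ 0.5426 -0.3356  0.16  ] jaw 79.1 j6 -0.36 F [-0.1 -0.7 -0.6] grip 0.0854 tilt [-0.022  0.015 -1.   ]
 shift/60mm now-axes [ 3.846 -2.17  -0.573] turn -7.4
 after-turn axes [ 4.093 -1.659 -0.573]
[[578.28768104  85.66773096]
 [632.37774057  85.69778953]
 [629.4184017  196.47837491]
 [581.04958265 196.63083013]
 [605.33231713 168.34540401]]
[[151.7245932  126.44639314]
 [149.98500271  92.28630743]
 [276.48594907  84.85306899]
 [282.87798553 118.56624319]
 [242.12610028  98.80924169]]
```

View pics/w5.png

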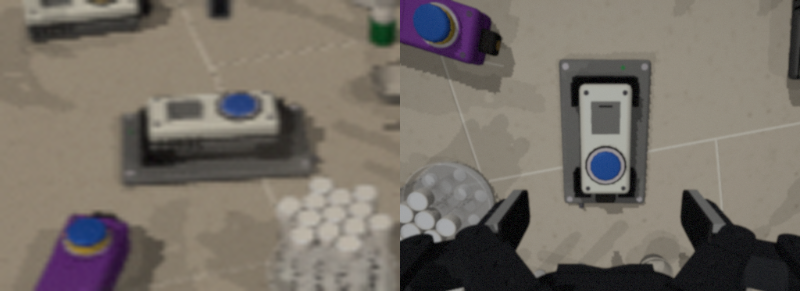

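Dock check: the wrist view has the switch at (605,140) and the corners match the seated prediction within about 3 px. The key is latched and the nose is in the gap. Next is dead switch S2.

play_rows:
  deltas: [1,0.64,-0.36,0,0,1,0.64,-0.36,0,0,1,0.64,-0.36,0,0,1,0.64,-0.36,0,0,1,0.64,-0.36,0,0,1,0.64,-0.36,0,0,1,0,0,0,-7.4,1,0,0,0,0]

```text
clock: 17.25
eef_pos: [0.4454, -0.0744, 0.1488]
tool_rot: [0.727, 0.686, -0.01, -0.027]
ft_force: [0.6, 0.6, -0.2]
grip_width: 0.0855
```

```bash
python3 - <<'E'
from h import *
from workcell import vision
import pickle
c=vision.camera("wrist");pickle.dump(c,open("w6.pkl","wb"))
cv2.imwrite("pics/w6.png",c["color"])
go(.459,-.085,.004,np.radians(86.5))
E
```

```text
t17.30 eef [ 0.4453 -0.0745  0.1488] jaw 86.5 j6 -0.12 F [-0.7 -0.5 -0.6] grip 0.0854 tilt [-0.052  0.025 -0.998]
 shift/60mm now-axes [-0.214  0.368  2.392] turn 0.0
 after-turn axes [-0.214  0.368  2.392]
```

play_rows:
  deltas: [1,-0.2,0.36,0,0,1,0,0,0.4,0,1,0,0,0.4,0,1,0,0,0.4,0,1,0,0,0.3,0,1,0,0,0.2,0]

```text
clock: 18.05
eef_pos: [0.4602, -0.0887, 0.0385]
tool_rot: [0.734, 0.679, -0.012, -0.029]
ft_force: [0.5, -0.3, 0.2]
grip_width: 0.0855
```

```bash
python3 - <<'E'
from h import *
go(.459,-.085,.004,np.radians(86.5))
E
```

```text
t18.05 eef [ 0.4602 -0.0887  0.0385] jaw 85.5 j6 -0.12 F [ 0.5 -0.3  0.2] grip 0.0855 tilt [-0.056  0.027 -0.998]
 shift/60mm now-axes [0.048 0.009 0.577] turn -1.0
 after-turn axes [0.048 0.009 0.577]
```

View pics/w6.png

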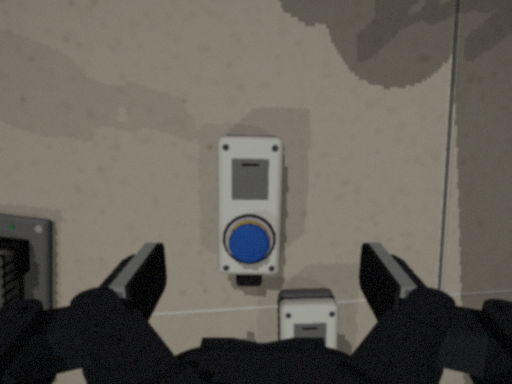

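S2 is at (250,205) with its yellow skirt showing, and the fingers are clear of S1 at (308,320). I'll go down and grip.

play_rows:
  deltas: [1,0.045,0,0.2,-1,1,0,0,0.2,0,1,0,0,0.1,0,0,0,0,0,0,0,0,0,0,0,0,0,0,0,0,0,0,0,0,0]

```text
clock: 18.92
eef_pos: [0.4592, -0.0851, 0.0072]
tool_rot: [0.728, 0.685, -0.011, -0.029]
ft_force: [-0.3, -0.9, -3.6]
grip_width: 0.0529
```

play_rows:
  deltas: [0,0,0,0,0,0,0,0,-0.4,0,0,0,0,-0.4,0,0,0,0,-0.5,0,0,0,0,-0.5,0,0,0,0,-0.5,0]

```text
clock: 19.68
eef_pos: [0.4632, -0.0885, 0.1449]
tool_rot: [0.728, 0.684, -0.014, -0.033]
ft_force: [0.8, -0.1, -2.8]
grip_width: 0.0534
```

```bash
python3 - <<'E'
from h import *
th=np.radians(-5.96);c=np.array([.515,.355])
for s in(-.05,.05):print((c+s*np.array([np.cos(th),np.sin(th)])).round(4))
b=c-.05*np.array([np.cos(th),np.sin(th)])
go(b[0],b[1],.14,th)
E
```

```text
[0.4653 0.3602]
[0.5647 0.3498]
t19.68 eef [ 0.4632 -0.0885  0.1449] jaw 86.4 j6 -0.14 F [ 0.8 -0.1 -2.8] grip 0.0534 tilt [-0.066  0.029 -0.997]
 shift/60mm now-axes [ 7.461 -0.419  0.297] turn -87.7
 after-turn axes [0.723 7.438 0.297]
```

play_rows:
  deltas: [0,0.62,-0.035,0,0,0,0.62,-0.035,0,0,0,0.62,-0.035,0,0,0,0.62,-0.035,0,0,0,0.62,-0.035,0,0,0,0.62,-0.035,0,0,0,0.62,-0.035,0,0,0,0.62,-0.035,0,0,0,0.62,-0.035,0,0,0,0.62,-0.035,0,0,0,0.62,-0.035,0,0,0,0,0,0,0]

```text
clock: 21.18
eef_pos: [0.4674, 0.3315, 0.1556]
tool_rot: [0.73, 0.683, -0.015, -0.031]
ft_force: [-1.4, -0.0, -2.1]
grip_width: 0.0529
```

play_rows:
  deltas: [0,0,0,0,-9.7,0,0,0,0,-9.7,0,0,0,0,-9.7,0,0,0,0,-9.7,0,0,0,0,-9.7,0,0,0,0,-9.7,0,0,0,0,-9.7,0,0,0,0,-9.7,0,0,0,0,-9.7,0,0,0,0,0]

```text
clock: 22.42
eef_pos: [0.4643, 0.3194, 0.1506]
tool_rot: [0.036, 0.999, 0.004, -0.037]
ft_force: [0.4, 0.3, -1.9]
grip_width: 0.0532
```

```bash
python3 - <<'E'
from h import *
go(.4653,.3602,.01,np.radians(-6))
E
```

```text
t22.43 eef [0.4643 0.3194 0.1506] jaw 175.8 j6 -0.92 F [ 0.4  0.3 -1.9] grip 0.0532 tilt [-0.074  0.011 -0.997]
 shift/60mm now-axes [-0.142  0.667  2.344] turn 1.8
 after-turn axes [-0.12   0.671  2.344]
```

play_rows:
  deltas: [0,-0.06,0.34,0.3,1.8,0,-0.06,0.34,0.4,0,0,0,0,0.5,0,0,0,0,0.3,0,0,0,0,0,0]

```text
clock: 23.05
eef_pos: [0.4692, 0.358, 0.0579]
tool_rot: [0.062, 0.997, 0.002, -0.037]
ft_force: [0.8, -0.0, -1.6]
grip_width: 0.0529
```

```bash
python3 - <<'E'
from h import *
from workcell import vision
s=vision.camera("wrist");cv2.imwrite("pics/w7.png",s["color"])
go(.4653,.3602,.01,np.radians(-6))
E
```

```text
t23.10 eef [0.4698 0.3583 0.0589] jaw 172.9 j6 -0.82 F [-0.4 -0.7 -2.8] grip 0.0528 tilt [-0.073  0.01  -0.997]
 shift/60mm now-axes [0.019 0.021 0.819] turn -1.1
 after-turn axes [0.019 0.021 0.819]
```

View pics/w7.png

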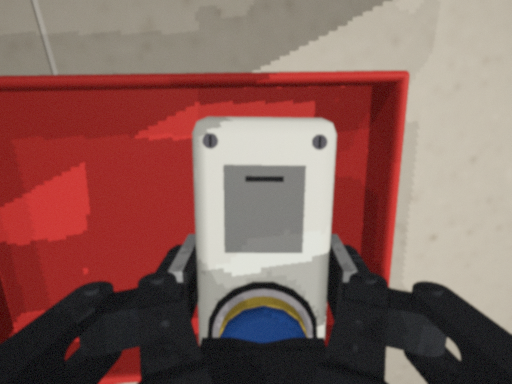

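The view shows the dead switch over the bin, with clear margin to the end wall at row 90 and the near wall at column 385. I'll lower and release.

play_rows:
  deltas: [0,0.02,0.02,0.3,-1,0,0,0,0.25,0,0,0,0,0.1,0]

```text
clock: 23.48
eef_pos: [0.4689, 0.3611, 0.0229]
tool_rot: [0.055, 0.998, 0.005, -0.034]
ft_force: [-0.3, -0.3, -2.8]
grip_width: 0.053
```

play_rows:
  deltas: [0,0,0,0.08,0]

```text
clock: 23.6
eef_pos: [0.469, 0.3613, 0.0184]
tool_rot: [0.055, 0.998, 0.005, -0.033]
ft_force: [-0.2, 1.0, -3.3]
grip_width: 0.053
```

play_rows:
  deltas: [0,0,0,0.08,0]

```text
clock: 23.72
eef_pos: [0.469, 0.3617, 0.014]
tool_rot: [0.056, 0.998, 0.006, -0.033]
ft_force: [-1.6, 1.4, 6.7]
grip_width: 0.0533
```

play_rows:
  deltas: [0.75,0,0,0,0,0.75,0,0,0,0,0.75,0,0,0,0,0.75,0,0,0,0,0.75,0,0,-0.4,0,0.75,0,0,-0.6,0,0.75,0,0,-0.7,0,0.75,0,0,-0.7,0,0.75,0,0,0,10,0.75,0,0,0,10,0.75,0,0,0,10,0.75,0,0,0,10]

```text
clock: 25.22
eef_pos: [0.4801, 0.3602, 0.1659]
tool_rot: [0.404, 0.914, -0.003, -0.031]
ft_force: [-0.3, 0.5, -0.5]
grip_width: 0.0642
```

play_rows:
  deltas: [1,0,0,0,10,1,0,0,0,10,1,0,0,0,10,1,0,0,0,10,1,0,0,0,10,1,0,0,0,10,1,0,0,0,10,1,0,0,0,10,1,0,0,0,10,1,0,0,0,10,1,0,0,0,10,1,0,0,0,10]

```text
clock: 26.72
eef_pos: [0.4798, 0.3598, 0.1672]
tool_rot: [0.997, 0.072, -0.029, -0.012]
ft_force: [0.3, 0.2, -0.6]
grip_width: 0.0851
```

```bash
python3 - <<'E'
from h import *
from workcell import vision
import pickle
c=vision.camera("wrist");t=vision.camera("top");pickle.dump((c,t),open("w8.pkl","wb"))
cv2.imwrite("pics/w8.png",np.hstack([cv2.resize(c["color"],(400,300)),cv2.resize(t["color"][150:270,60:220],(400,300),interpolation=cv2.INTER_CUBIC)]))
go(.61,-.04,.14,np.radians(88.2))
E
```

```text
t26.82 eef [0.4798 0.3598 0.1672] jaw 8.6 j6 2.04 F [-0.  -0.3  0.3] grip 0.0853 tilt [-0.059  0.02  -0.998]
 shift/60mm now-axes [1.169 6.922 0.193] turn -79.6
 after-turn axes [-6.596  2.403  0.193]
```

View pics/w8.png

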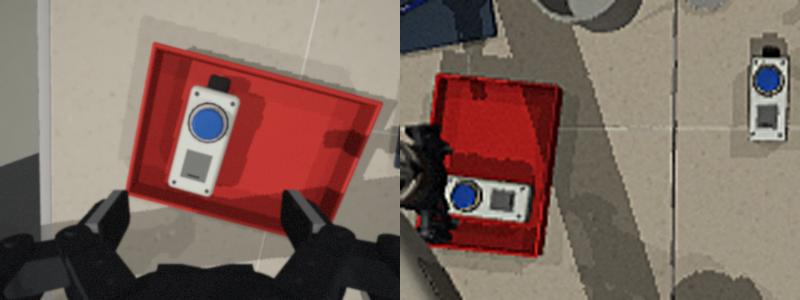

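The left panel (wrist) shows the first dead switch at (205,140) lying flat in the near half of the bin, with the far half free. The right panel (top) shows S1 at (767,95), unmoved.

play_rows:
  deltas: [1,0.12,0.69,0,0,1,0.12,0.69,0,0,1,0.12,0.69,0,0,1,0.12,0.69,0,0,1,0.12,0.69,0,0,1,0.12,0.69,0,0,1,0.12,0.69,0,0,1,0.12,0.69,0,0,1,0.12,0.69,0,0,1,0,0,0,-10,1,0,0,0,-10,1,0,0,0,-10]

```text
clock: 28.32
eef_pos: [0.6097, -0.0083, 0.1527]
tool_rot: [0.933, 0.359, -0.022, -0.02]
ft_force: [-0.1, -0.5, -0.5]
grip_width: 0.0856
```

play_rows:
  deltas: [1,0,0,0,-10,1,0,0,0,-10,1,0,0,0,-10,1,0,0,0,-10,1,0,0,0,-10,1,0,0,0,0]

```text
clock: 29.08
eef_pos: [0.6096, -0.0087, 0.1528]
tool_rot: [0.676, 0.736, -0.011, -0.027]
ft_force: [0.1, -0.8, -0.0]
grip_width: 0.0853
```

```bash
python3 - <<'E'
from h import *
from workcell import vision
c=vision.camera("wrist");cv2.imwrite("pics/w9.png",c["color"])
hsv=cv2.cvtColor(c["color"],cv2.COLOR_BGR2HSV);m=cv2.inRange(hsv,(105,150,60),(125,255,255))
n,_,st,ce=cv2.connectedComponentsWithStats(m)
for i in range(1,n):
    if st[i,4]>100:print(st[i],ce[i],ray(c,*ce[i],.05))
go(.61,-.04,.004,np.radians(88.2))
E
```

```text
[ 200  205   39   39 1173] [219.11167945 223.70417732] [ 0.63449532 -0.03885767  0.05      ]
t29.12 eef [ 0.6096 -0.0087  0.1528] jaw 94.8 j6 -0.11 F [-0.9 -0.5 -0.2] grip 0.0854 tilt [-0.055  0.021 -0.998]
 shift/60mm now-axes [-0.584  0.094  2.464] turn 6.6
 after-turn axes [-0.569  0.16   2.464]
```

play_rows:
  deltas: [1,0,0,0,6.6,1,-0.5,0.05,0.3,0,1,0,0,0.5,0,1,0,0,0.5,0,1,0,0,0.4,0,1,0,0,0,0]

```text
clock: 29.88
eef_pos: [0.6072, -0.0376, 0.0488]
tool_rot: [0.722, 0.691, -0.011, -0.025]
ft_force: [-0.5, 0.4, -0.0]
grip_width: 0.0854
```

```bash
python3 - <<'E'
from h import *
go(.61,-.04,.004,np.radians(88.2))
E
```

```text
t29.88 eef [ 0.6072 -0.0376  0.0488] jaw 87.5 j6 -0.03 F [-0.5  0.4 -0. ] grip 0.0854 tilt [-0.052  0.021 -0.998]
 shift/60mm now-axes [-0.052  0.088  0.742] turn -0.7
 after-turn axes [-0.053  0.088  0.742]
```

play_rows:
  deltas: [1,-0.05,0.08,0.25,-0.7,1,0,0,0.25,0,1,0,0,0.15,0,1,0,0,0.07,0,0,0,0,0,0,0,0,0,0,0,0,0,0,0,0,0,0,0,0,0,0,0,0,0,0]

```text
clock: 31.0
eef_pos: [0.6126, -0.0398, 0.0063]
tool_rot: [0.718, 0.696, -0.009, -0.023]
ft_force: [-0.6, -0.2, -2.1]
grip_width: 0.0533
```

play_rows:
  deltas: [0,0,0,-0.4,0,0,0,0,-0.5,0,0,0,0,-0.7,0,0,0,0,-0.7,0]

```text
clock: 31.5
eef_pos: [0.6145, -0.0426, 0.1411]
tool_rot: [0.718, 0.696, -0.014, -0.029]
ft_force: [0.7, 0.2, -2.4]
grip_width: 0.0531
```

```bash
python3 - <<'E'
from h import *
go(.567,.3496,.14,np.radians(-6))
E
```

```text
t31.50 eef [ 0.6145 -0.0426  0.1411] jaw 88.2 j6 -0.05 F [ 0.7  0.2 -2.4] grip 0.0531 tilt [-0.06   0.022 -0.998]
 shift/60mm now-axes [ 6.507 -0.987  0.208] turn -85.8
 after-turn axes [1.461 6.417 0.208]
```

play_rows:
  deltas: [0,0.1,-0.7,0,0,0,0.3,-0.6,0,0,0,0.65,0,0,0,0,0.65,0,0,0,0,0.65,0,0,0,0,0.65,0,0,0,0,0.65,0,0,0,0,0.65,0,0,0,0,0.65,0,0,0,0,0.65,0,0,0,0,0.65,0,0,0,0,0,0,0,0]

```text
clock: 33.0
eef_pos: [0.5495, 0.3435, 0.1553]
tool_rot: [0.719, 0.694, -0.012, -0.025]
ft_force: [-1.1, 0.1, -2.0]
grip_width: 0.0532
```

play_rows:
  deltas: [0,0,0,0,-9.5,0,0,0,0,-9.5,0,0,0,0,-9.5,0,0,0,0,-9.5,0,0,0,0,-9.5,0,0,0,0,-9.5,0,0,0,0,-9.5,0,0,0,0,-9.5,0,0,0,0,-9.5,0,0,0,0,0]

```text
clock: 34.25
eef_pos: [0.5477, 0.333, 0.1513]
tool_rot: [0.037, 0.999, 0.003, -0.03]
ft_force: [-0.3, -0.5, -2.1]
grip_width: 0.0532
```

```bash
python3 - <<'E'
from h import *
go(.567,.3496,.01,np.radians(-6))
E
```

```text
t34.25 eef [0.5477 0.333  0.1513] jaw 175.8 j6 -0.97 F [-0.3 -0.5 -2.1] grip 0.0532 tilt [-0.06   0.009 -0.998]
 shift/60mm now-axes [-0.441  0.29   2.334] turn 1.8
 after-turn axes [-0.432  0.304  2.334]
```

play_rows:
  deltas: [0,-0.21,0.15,0.3,1.8,0,-0.2,0.15,0.4,0,0,0,0,0.5,0,0,0,0,0.3,0,0,0,0,0,0]

```text
clock: 34.88
eef_pos: [0.5697, 0.3466, 0.0578]
tool_rot: [0.062, 0.998, 0.002, -0.03]
ft_force: [0.4, -0.1, -1.9]
grip_width: 0.0533
```

```bash
python3 - <<'E'
from h import *
go(.567,.3496,.01,np.radians(-6))
E
```

```text
t34.88 eef [0.5697 0.3466 0.0578] jaw 172.9 j6 -0.92 F [ 0.4 -0.1 -1.9] grip 0.0533 tilt [-0.06   0.007 -0.998]
 shift/60mm now-axes [0.003 0.044 0.798] turn -1.1
 after-turn axes [0.002 0.044 0.798]
```

play_rows:
  deltas: [0,0,0.04,0.3,-1,0,0,0,0.25,0,0,0,0,0.1,0]

```text
clock: 35.25
eef_pos: [0.569, 0.3498, 0.0188]
tool_rot: [0.054, 0.998, 0.003, -0.028]
ft_force: [-0.1, -0.6, -2.3]
grip_width: 0.0528
```

play_rows:
  deltas: [0,0,0,0.08,0]

```text
clock: 35.38
eef_pos: [0.5687, 0.3499, 0.0137]
tool_rot: [0.054, 0.998, 0.003, -0.028]
ft_force: [-0.4, 0.0, -1.8]
grip_width: 0.0531
```

play_rows:
  deltas: [0,0,0,0.07,0]

```text
clock: 35.5
eef_pos: [0.5689, 0.3507, 0.0111]
tool_rot: [0.054, 0.998, 0.004, -0.028]
ft_force: [-2.4, 2.3, 8.9]
grip_width: 0.0534
```

play_rows:
  deltas: [0.75,0,0,0,0,0.75,0,0,0,0,0.75,0,0,0,0,0.75,0,0,0,0,0.75,0,0,-0.4,0,0.75,0,0,-0.6,0,0.75,0,0,-0.7,0,0.75,0,0,-0.7,0,0.75,0.7,-0.5,-0.2,0,0.75,0.7,-0.5,-0.2,0,0.75,0.7,-0.5,0,0,0.75,0.7,-0.5,0,0]

```text
clock: 37.0
eef_pos: [0.3992, 0.2475, 0.192]
tool_rot: [0.054, 0.998, 0.006, -0.025]
ft_force: [0.2, -0.8, 0.7]
grip_width: 0.0639
```

```bash
python3 - <<'E'
from h import *
from workcell import vision
s=vision.camera("side");t=vision.camera("top")
cv2.imwrite("pics/w10.png",np.vstack([cv2.resize(t["color"][125:275,50:330],(800,429),interpolation=cv2.INTER_CUBIC)]))
cv2.imwrite("pics/s10.png",cv2.resize(s["color"][120:250,150:330],(800,578),interpolation=cv2.INTER_CUBIC))
go(.567,.3496,.01)
E
```

```text
t37.10 eef [0.3944 0.2447 0.1911] jaw 173.8 j6 -0.93 F [-0.4 -0.9  0. ] grip 0.0643 tilt [-0.055  0.01  -0.998]
 shift/60mm now-axes [-2.836  2.038  2.871] turn 0.0
 after-turn axes [-2.836  2.038  2.871]
```

View pics/w10.png

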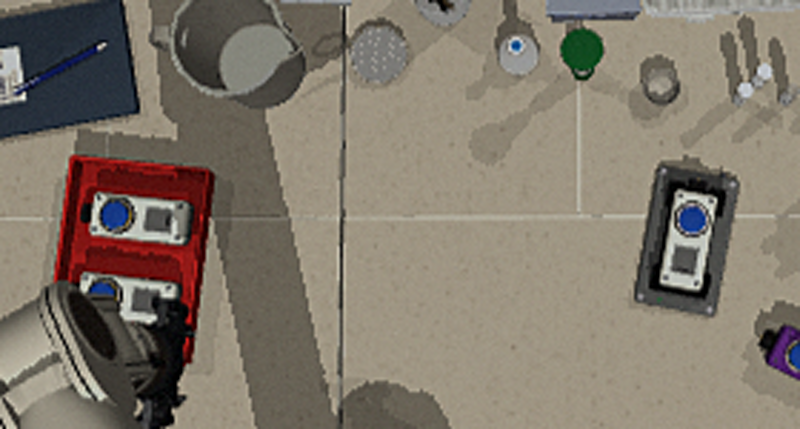

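The last view shows both dead switches flat in the bin at (140,218) and (130,297), and the working switch seated in the dock at (690,240). The flask, timer and bowl stand where they were, and the arm is clear. I'll hand the job in.

```bash
python3 -c "
from workcell import ticket
print(ticket.job_done())"
```

```text
the job is handed in; nothing more can be done
None
```

The job is handed in: the working switch is latched on in the left-hand dock, and both dead ones are in the red bin. It took 37 s of robot time.

- **Finding the working switch:** I pressed all three keys. Two stayed soft, at about 5 N and 3.5 N before the stop, and both came back out with the yellow skirt showing. The third resisted at over 7 N, snapped and stayed in.
- **Docking:** The wrist picture matched the predicted seated outline within about 3 px, with the skirt hidden and the nose in the gap. I did not measure its height directly.
- **Repair bin:** The dead switches lie flat, side by side along the bin's y. The last top view shows one fully. The arm partly hides the other, but it was fully in view right after I placed it.
- **Bystanders:** The flask, bowl, sand timer and purple look-alike were never approached for contact. The last view shows the flask, bowl and timer where they were.

**What drifted:** the tool tilted by up to about 4° over the moves. Both dead switches were set down slightly tilted, so they settled the last few millimetres when released. The working switch touched the dock floor about 1 mm early, because it was tilted too, and settled flat on release.

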